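# Open the long damp box in the pottery studio

## Task

Take the lid off the long damp box: one edge of it is tucked under the wooden retaining bar, so lift the handle end to tilt the lid up over the raised rim, draw it out from under the bar, and lay it flat, handle up, in the middle of the plywood ware board without dropping it. Leave the short box's lid, the mug and the jar where they are.

Things in the scene. Friction and masses are not known exactly. Their poses are not given: they have to be found in the camera images.
- long_lid: Loose plywood lid of the long damp box, 170 x 118 x 8 mm, about 0.16 kg. Origin: centre of its underside. z up through the lid; x runs along its length from the tucked edge (at -85 mm, under the bar) to the handle end (at +85 mm). Its wooden handle block stands on top near the +x end.
- long_lid_grip (a point): Centre of the long lid's upright wooden handle block, which is fixed to the lid and is 16 mm along the lid's x, 50 mm along y and 40 mm tall. It lies at x +50 mm, y 0, z +28 mm in the lid's frame; the block's top is 20 mm above it, the lid's upper face 20 mm below it. Axes as the lid's.
- long_box_ledge (a point): Fixed white plastic open-topped box, 200 x 150 mm outside, the longer of two. Point: its centre at the height of the flat ledge the lid rests on, 70 mm above the table. x runs from bar end to handle end, z up. A 12 mm thick rim stands 16 mm above the ledge all round; recess 176 x 126 mm, so 3 to 4 mm of play around the lid.
- long_box_bar (a point): Wooden bar fixed across the long box's -x end. Point: centre of its underside, 13 mm above the ledge. Bar 28 mm along x, 150 along y, 10 thick; it covers about 13 mm of the 8 mm thick lid. Level, the lid can be neither lifted nor slid out; with its handle end raised 10 to 16 degrees about the tucked edge it clears the rim and draws out towards the box's +x.
- board: Fixed plywood ware board on the table, 220 (x) x 180 (y) x 18 mm, bare. Origin: centre of its underside, on the table.
- short_lid: Bystander: lid of the short damp box, same make but 110 x 118 x 8 mm with the same handle block, on a box 140 x 150 mm outside with the same bar and rim. Origin: centre of its underside. Leave it in place.
- mug: Bystander: white mug, 85 mm tall, 76 mm across. Origin: centre of its underside.
- jar: Bystander: grey jar with black cap, 90 mm tall, 70 mm across. Origin: centre of its underside.
Not all that is in view belongs to the job. What is shaped like the part that bears long_box_ledge but black or green is not meant. Leave any black look-alike of the long_lid alone.

How it is judged:
By the outcome, as a careful person would: the job done as asked, in the order asked, and still so for the second after the job is handed in, with the robot touching nothing.
It also fails if it takes over 48 s, if anything falls off the work surface, if the arm or the gripper's body presses on something with over 40 N, if the wrist force passes 120 N, or if a joint passes its speed limit or range.

## Robot

A 7-joint arm with a two-finger parallel gripper is mounted at the origin on the work surface. World frame = base frame: x ahead of the robot, y to its left, z up, the work surface at z = 0. Lengths are in m, angles in rad, forces in N, time in s.
With the tool pointing down it reaches from about 0.4 to 0.85 m from the base axis. Payload 4.5 kg.
Tool frame: the origin (TCP) lies midway between the tips of the shut fingers; the grasp point (between the pads) lies 19 mm behind it; z points along the fingers, y is the line along which they close (so a half turn about z gives the same grasp; the last joint's range is limited). The gripper opens to 88 mm and grips with 3 to 60 N. Pads are 18 mm wide; open, the fingers measure 123 mm over their backs; the gripper's body (75 mm by 187 mm) begins 45 mm behind the grasp point.
Start: joints at [-1.28, 0.689, -0.195, 1.565, 0.157, 0.902, -0.215], TCP at [0.159, 0.605, 0.239] pointing down, gripper open.
Joint ranges: [-3.01, 3.01], [-0.46, 2.08], [-1.47, 1.51], [0.13, 2.56], [-1, 4.14], [0.04, 2.09], [-2.66, 2.66]. Speed limits (rad/s): [2.57, 2.57, 3.14, 3.14, 3.14, 3.14, 3.14].

## Interface

Orientations are given as a unit quaternion [x, y, z, w].
In Python, from plant import r gives the robot as it stands. The module is installed in compiled form; this text tells all that it offers.
- The arm moves only by the tool step_arm, never from a script. Its argument "series" is a list of rows, each a list of 7 numbers: the shift along the world's x, y, z in mm, then the turn, a rotation vector about the world's x, y, z in rad, then the closure, from 0 (fully open) to 1 (shut). A call has 1 to 20 rows; each row shifts and turns the commanded pose from where the row before left it; what a row does not reach is not made up. A row lasts 1/10 s, in which the tool goes at most 50 mm and 8.59 degrees, less where a joint would pass 70% of its speed; a pose out of reach is approached as far as the arm can. A call is refused whole if a number of a shift passes 50 or a number of a turn 0.15, either way. A call with a gripper value outside its range is refused whole. The fingers move at their own pace and stop on an object; "force" is the grip in N (left out, the last holds). Time passes only in rows, so rows that do not move let the fingers close. It gives the time, the measured TCP pose, the force, the opening and the grip force at its end, in the units of the state.
- r.get_state(): the state, without advancing time (a new reading comes with each control period).
- r.snapshot(name): name is "scene" or "side" or "wrist"; returns (picture, depth): 400x640x3 uint8, blue, green, red; 400x640 float32, m along the optical axis (not along the pixel's ray), 0 where there is no reading.
- r.get_calibration(name): a dict with "intrinsics" (3x3 intrinsics, pixels), "pose" (4x4, takes a point from camera to world coordinates). Camera axes: x right, y up, looking along -z (the intrinsics and any distortion apply to the point x, -y, -z); pixel columns grow to the right and rows downward; lengths in m; the calibration is good to about 2 mm. The wrist camera is an equidistant fisheye: a pixel r from the principal point sees the ray r / f radians off the axis. A picture is of the moment at which its call begins: read the wrist's pose just before it. get_calibration takes no time and is no camera call; for the wrist camera it gives the pose at the moment of the call.
- r.finish_job(): hands the job in; it is judged then, once.
The state is a dict: "clock": time; "q": joint angles; "qd": joint speeds; "joint_torque": joint torques, N m; "tool_pos": TCP position; "eef_rot": TCP orientation; "contact_force": force on the tool from outside, world axes, zero at the start; "moment": the same for the moment, N m; "opening": opening from 0.0 (shut) to 1.0 (fully open); "finger_force": force on a finger pad.
Only numpy, scipy, OpenCV 4.12 (cv2) and the standard library are available. Lean on these libraries where they do the work, as an engineer would, in place of code of your own. Each camera call takes 0.05 s, during which the arm holds its last target. There are 200 camera calls.

## Working session

There is one attempt and no reset: what is moved stays moved. The work goes in short steps, Python scripts to look and compute and a tool call to move; the robot and the scene stay as the last step left them, time stands still between calls to the robot, and variables do not carry over. Pictures are saved under pics/ and viewed, at most 10 in all, crops included, and the job is handed in when it is done.

Besides the shell and the picture viewer there is one more tool, called after ">>>" in YAML: its name, and indented under it one key for each argument. step_arm: Moves the arm, as the interface text tells. Its arguments: {"type":"object","properties":{"series":{"type":"array"},"force":{"type":"number"}},"required":["series"]}

```bash
mkdir -p pics; python3 - <<'E'
from plant import r
import cv2, numpy as np
for n in("scene","side"):
    p,d=r.snapshot(n); cv2.imwrite(f"pics/{n}0.png",p); np.save(f"{n}0.npy",d)
    c=r.get_calibration(n); print(n,np.round(c["intrinsics"],1).tolist(),np.round(c["pose"],3).tolist(), [k for k in c])
s=r.get_state(); print({k:np.round(v,3) for k,v in s.items()})
E
```

```text
scene [[450.5, 0.0, 317.5], [0.0, 450.5, 201.0], [0.0, 0.0, 1.0]] [[-0.188, -0.709, 0.68, 1.265], [0.982, -0.136, 0.13, 0.084], [-0.0, 0.692, 0.722, 0.874], [0.0, 0.0, 0.0, 1.0]] ['intrinsics', 'pose']
side [[410.4, 0.0, 308.1], [0.0, 410.4, 198.1], [0.0, 0.0, 1.0]] [[0.956, 0.205, -0.209, 0.322], [-0.293, 0.683, -0.669, -0.721], [0.006, 0.701, 0.713, 0.767], [0.0, 0.0, 0.0, 1.0]] ['intrinsics', 'pose']
{'clock': np.float64(0.1), 'q': array([-1.28 ,  0.69 , -0.195,  1.566,  0.157,  0.902, -0.215]), 'qd': array([ 0.   , -0.002,  0.   , -0.004,  0.001, -0.001, -0.001]), 'joint_torque': array([-3.0000e-03, -5.2851e+01, -1.2710e+00, -1.5384e+01, -5.3000e-02,
        2.0000e-03,  0.0000e+00]), 'tool_pos': array([0.159, 0.604, 0.238]), 'eef_rot': array([ 0.128,  0.992, -0.001, -0.   ]), 'contact_force': array([ 0.509, -1.147, -0.358]), 'moment': array([-0.073, -0.051,  0.054]), 'finger_force': np.float64(0.0), 'opening': np.float64(1.0)}
```

View pics/scene0.png

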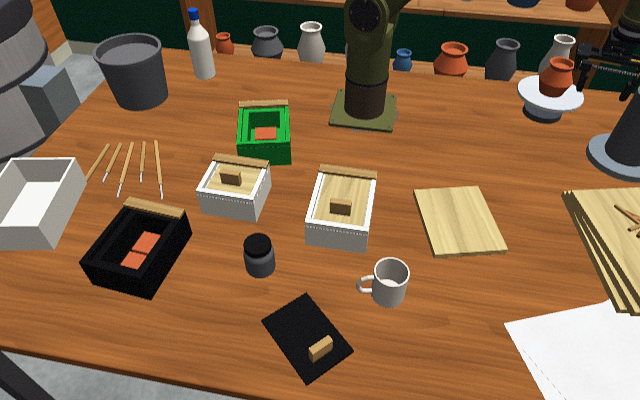

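View pics/side0.png

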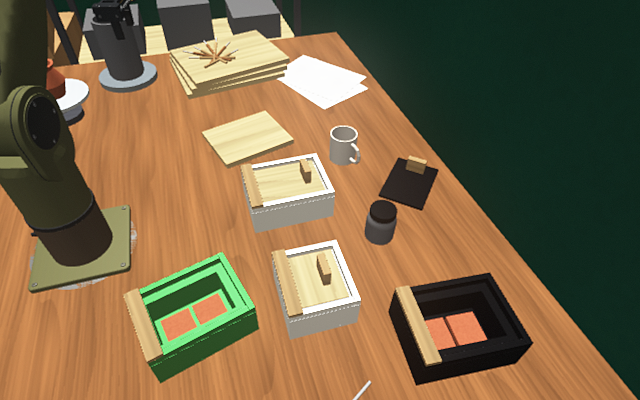

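Scene picture candidates are below; I choose the white long box and its lid.
- White long box: (341,207), lid handle at (341,207).
- White short box: (234,185).
- Green box: (264,132).
- Black box: (140,248).
- Black lid look-alike: (308,337).
- Ware board: (460,220). The stacked boards at (610,240) are not it.

In the side view the long box is at (290,190), its handle at (306,171) and the board at (248,137).

```bash
cat > h.py <<'E'
from plant import r
import cv2, numpy as np
def cloud(n,d,cal=None):
    c=cal or r.get_calibration(n); K=np.array(c["intrinsics"]); T=np.array(c["pose"])
    v,u=np.mgrid[:400,:640]
    X=(u-K[0,2])/K[0,0]*d; Y=-(v-K[1,2])/K[1,1]*d
    P=np.stack([X,Y,-d,np.ones_like(d)],-1)@T.T
    P=P[...,:3]; P[d==0]=np.nan
    return P
def rect(P,m):
    q=P[m][:,:2].astype(np.float32)*1000
    return cv2.minAreaRect(q)
def big(m):
    n,l,s,_=cv2.connectedComponentsWithStats(m.astype(np.uint8)); return l==1+np.argmax(s[1:,4])
E
python3 - <<'E'
from h import *
roi={"scene":((295,160,390,260),(405,175,515,265)),"side":((235,145,340,235),(198,105,298,168))}
for n in roi:
    p=cv2.imread(f"pics/{n}0.png"); P=cloud(n,np.load(f"{n}0.npy")); z=P[...,2]
    hsv=cv2.cvtColor(p,cv2.COLOR_BGR2HSV)
    def M(b,c): m=np.zeros(z.shape,bool); m[b[1]:b[3],b[0]:b[2]]=True; return m&c
    b=roi[n][0]
    h=M(b,(z>.102)); 
    if h.any(): h=big(h); print(n,"handle top",h.sum(),rect(P,h),np.nanmedian(z[h]),np.nanmax(z[h]))
    rim=M(b,(abs(z-.086)<.005)&(hsv[...,1]<40)); print("rim",rim.sum(),rect(P,rim),np.median(z[rim]))
    bar=M(b,(abs(z-.093)<.007)&(hsv[...,1]>60)); bar=big(bar);print("bar",bar.sum(),rect(P,bar),np.median(z[bar]))
    lid=M(b,(abs(z-.078)<.004)&(hsv[...,1]>60)); print("lid",lid.sum(),rect(P,big(lid)),np.median(z[lid]))
    bd=big(M(roi[n][1],abs(z-.018)<.006)); print("board",bd.sum(),rect(P,bd),np.median(z[bd]))
n="scene";p=cv2.imread("pics/scene0.png");q=cv2.imread("pics/side0.png")
a=cv2.resize(p[155:255,290:390],(400,400));b=cv2.resize(q[140:240,235:335],(400,400));cv2.imwrite("pics/crop.png",np.hstack([a,b]))
E
```

```text
scene handle top 186 ((542.177978515625, 0.5244865417480469), (20.892532348632812, 49.86602020263672), 2.033137559890747) 0.11392805170019077 0.11918659953392874
rim 755 ((540.6207275390625, 25.201576232910156), (204.67552185058594, 245.22149658203125), 89.39537811279297) 0.08364960441566616
bar 486 ((406.7294921875, -0.9549789428710938), (150.025634765625, 33.280975341796875), 89.32341766357422) 0.09019711768616984
lid 1619 ((493.12921142578125, 0.3448982238769531), (117.52334594726562, 158.06382751464844), 89.68490600585938) 0.0758867929639142
board 4517 ((446.5777587890625, 291.33001708984375), (223.99415588378906, 181.16766357421875), 15.583264350891113) 0.015290100418856034
side handle top 139 ((539.18408203125, -2.3968124389648438), (54.49378967285156, 16.064237594604492), 89.67152404785156) 0.11635892473179044 0.11982984633965132
rim 719 ((491.65704345703125, -3.323883056640625), (153.2504119873047, 198.9843292236328), 88.6029052734375) 0.08507784190795686
bar 534 ((405.04193115234375, -1.7967681884765625), (154.14866638183594, 28.56085205078125), 89.63111877441406) 0.0922302587318431
lid 1729 ((496.3094482421875, 3.7712669372558594), (118.17743682861328, 150.8348388671875), 89.60008239746094) 0.07729118848654004
board 2728 ((443.8521423339844, 289.6181335449219), (220.46107482910156, 187.2383270263672), 15.834991455078125) 0.017028288829512184
```

View pics/crop.png

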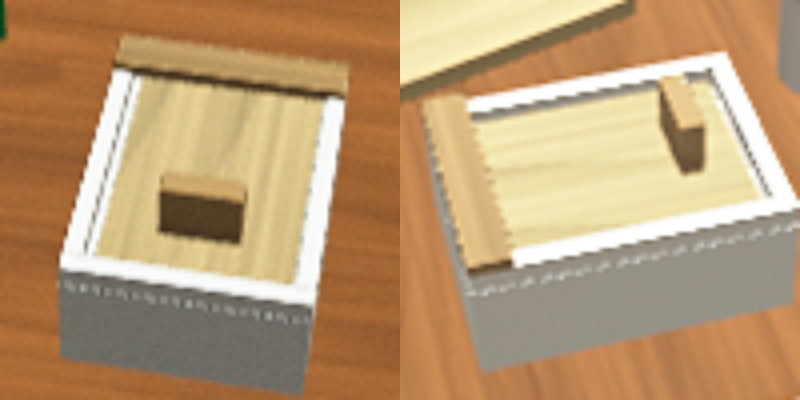

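The crop shows the long lid tucked under the bar, with its handle at the far +x end. Box yaw is about 0, the handle is at (0.540, -0.001), and the board is at (0.445, 0.290) with yaw of about 15.7°.

>>> step_arm:
  series:
    - [22.4, -35.6, 0, 0, 0, -0.0773, 0.6]
    - [22.4, -35.6, 0, 0, 0, -0.0773, 0.6]
    - [22.4, -35.6, 0, 0, 0, -0.0773, 0.6]
    - [22.4, -35.6, 0, 0, 0, -0.0773, 0.6]
    - [22.4, -35.6, 0, 0, 0, -0.0773, 0.6]
    - [22.4, -35.6, 0, 0, 0, -0.0773, 0.6]
    - [22.4, -35.6, 0, 0, 0, -0.0773, 0.6]
    - [22.4, -35.6, 0, 0, 0, -0.0773, 0.6]
    - [22.4, -35.6, 0, 0, 0, -0.0773, 0.6]
    - [22.4, -35.6, 0, 0, 0, -0.0773, 0.6]
    - [22.4, -35.6, 0, 0, 0, -0.0773, 0.6]
    - [22.4, -35.6, 0, 0, 0, -0.0773, 0.6]
    - [22.4, -35.6, 0, 0, 0, -0.0773, 0.6]
    - [22.4, -35.6, 0, 0, 0, -0.0773, 0.6]
    - [22.4, -35.6, 0, 0, 0, -0.0773, 0.6]
    - [22.4, -35.6, 0, 0, 0, -0.0773, 0.6]
    - [22.4, -35.6, 0, 0, 0, -0.0773, 0.6]
    - [0, 0, -40, 0, 0, 0, 0.6]
    - [0, 0, -25, 0, 0, 0, 0.6]
    - [0, 0, 0, 0, 0, 0, 0.6]

```text
clock: 2.1
tool_pos: [0.5369, -0.0009, 0.1707]
eef_rot: [0.707, 0.707, -0.003, -0.003]
contact_force: [0.2, 1.0, 0.2]
opening: 0.394
finger_force: 0.0
```

```bash
python3 - <<'E'
from h import *
from scipy.spatial.transform import Rotation as R
s=r.get_state();print(s["clock"],s["tool_pos"],R.from_quat(s["eef_rot"]).as_matrix().round(3).tolist(),s["opening"],s["contact_force"])
c=r.get_calibration("wrist"); p,d=r.snapshot("wrist"); q,_=r.snapshot("side")
np.save("w1.npy",d); cv2.imwrite("pics/w1r.png",p)
print(np.round(c["intrinsics"],1).tolist(),np.round(c["pose"],3).tolist())
cv2.imwrite("pics/w1.png",np.vstack([cv2.resize(p,(480,300)),cv2.resize(q,(480,300))]))
E
```

```text
2.1 [ 0.53692115 -0.00087852  0.17070805] [[0.0, 1.0, -0.007], [1.0, -0.0, -0.0], [-0.0, -0.007, -1.0]] 0.3942931794897165 [0.18742873 0.95356953 0.24924963]
[[309.7, 0.0, 321.8], [0.0, 309.7, 203.0], [0.0, 0.0, 1.0]] [[1.0, -0.002, 0.008, 0.538], [-0.0, 0.946, 0.324, 0.083], [-0.008, -0.324, 0.946, 0.317], [0.0, 0.0, 0.0, 1.0]]
```

View pics/w1.png

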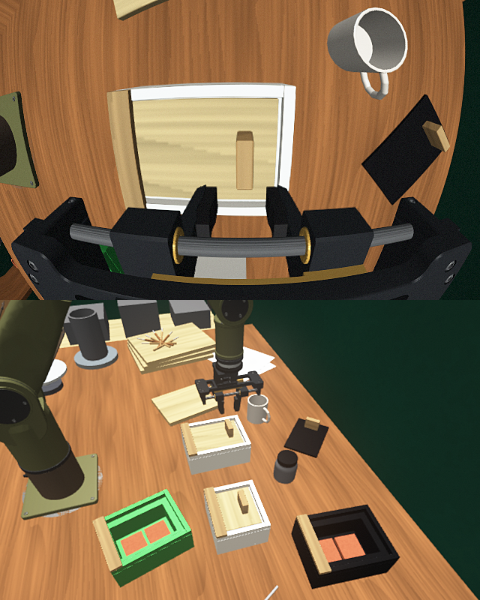

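The wrist view shows the handle top at about (327,220) full-scale, which puts the handle at about (0.540, 0.002). This agrees with the first measurement, so I descend and grip.

>>> step_arm:
  series:
    - [3, 1, -20, 0, 0, 0, 0.65]
    - [0, 0, -20, 0, 0, 0, 0.65]
    - [0, 0, -20, 0, 0, 0, 0.65]
    - [0, 0, -12, 0, 0, 0, 0.65]
    - [0, 0, -8, 0, 0, 0, 0.65]
    - [0, 0, -3, 0, 0, 0, 0.65]
    - [0, 0, 0, 0, 0, 0, 0.65]
    - [0, 0, 0, 0, 0, 0, 0.8]
    - [0, 0, 0, 0, 0, 0, 1]
    - [0, 0, 0, 0, 0, 0, 1]
    - [0, 0, 0, 0, 0, 0, 1]
    - [0, 0, 0, 0, 0, 0, 1]
  force: 35

```text
clock: 3.4
tool_pos: [0.5418, 0.0003, 0.0912]
eef_rot: [0.707, 0.707, -0.0, -0.0]
contact_force: [-2.8, 0.2, 5.7]
opening: 0.176
finger_force: 35.0
```

>>> step_arm:
  series:
    - [-0.5, 0, 5.2, 0, -0.038, 0, 1]
    - [-0.7, 0, 5.2, 0, -0.038, 0, 1]
    - [-0.9, 0, 5.2, 0, -0.038, 0, 1]
    - [-1.1, 0, 5.1, 0, -0.038, 0, 1]
    - [-1.3, 0, 5.1, 0, -0.038, 0, 1]
    - [-1.5, 0, 5, 0, -0.038, 0, 1]
    - [0, 0, 0, 0, 0, 0, 1]
    - [0, 0, 0, 0, 0, 0, 1]

```text
clock: 4.2
tool_pos: [0.5383, 0.0004, 0.1225]
eef_rot: [0.702, 0.702, 0.081, 0.081]
contact_force: [1.3, -0.1, -2.6]
opening: 0.177
finger_force: 35.0
```

```bash
python3 - <<'E'
from h import *
p,d=r.snapshot("scene"); q,e=r.snapshot("side"); s=r.get_state(); print(s["eef_rot"],s["contact_force"],s["moment"])
cv2.imwrite("pics/t1.png",np.hstack([cv2.resize(p[130:270,270:410],(400,400)),cv2.resize(q[110:250,225:365],(400,400))]))
E
```

```text
[0.70249179 0.70251061 0.08058652 0.0805601 ] [ 0.28323608 -0.25545581 -2.06963945] [-0.00692002  0.30078752 -0.00818932]
```

View pics/t1.png

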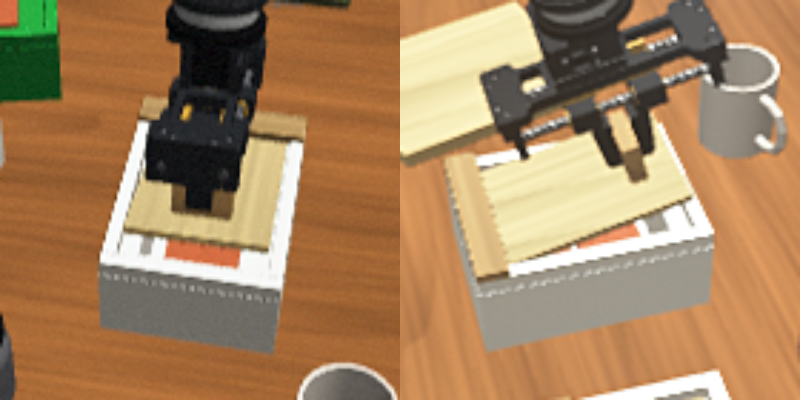

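The lid is tilted 13° and the handle end is over the rim. Forces are low, so I draw it out.

>>> step_arm:
  series:
    - [4, 0, 0.2, 0, 0, 0, 1]
    - [5, 0, 0.2, 0, 0, 0, 1]
    - [5, 0, 0.2, 0, 0, 0, 1]
    - [5, 0, 0.2, 0, 0, 0, 1]
    - [5, 0, 0.2, 0, 0, 0, 1]
    - [4, 0, 0, 0, 0, 0, 1]
    - [0, 0, 0, 0, 0, 0, 1]

```text
clock: 5.0
tool_pos: [0.5661, 0.0004, 0.1234]
eef_rot: [0.703, 0.702, 0.08, 0.08]
contact_force: [0.1, 0.4, -2.1]
opening: 0.177
finger_force: 35.0
```

>>> step_arm:
  series:
    - [0, 0, 10, 0, 0, 0, 1]
    - [0, 0, 20, 0, 0, 0, 1]
    - [0, 0, 25, 0, 0, 0, 1]
    - [0, 0, 25, 0, 0.0457, 0, 1]
    - [0, 0, 15, 0, 0.0457, 0, 1]
    - [0, 0, 5, 0, 0.0457, 0, 1]
    - [0, 0, 0, 0, 0.0457, 0, 1]
    - [0, 10, 0, 0, 0.0457, 0, 1]
    - [-7, 25, 0, 0, 0, 0.027, 1]
    - [-8, 30, 0, 0, 0, 0.03, 1]
    - [-8, 30, 0, 0, 0, 0.03, 1]
    - [-8, 30, 0, 0, 0, 0.03, 1]
    - [-8, 30, 0, 0, 0, 0.03, 1]
    - [-8, 30, 0, 0, 0, 0.03, 1]
    - [-8, 30, 0, 0, 0, 0.03, 1]
    - [-8, 30, 0, 0, 0, 0.03, 1]
    - [-7, 30, 0, 0, 0, 0.026, 1]
    - [-7, 24, 0, 0, 0, 0.02, 1]
    - [-3, 5, 0, 0, 0, 0.02, 1]
    - [0, 0, 0, 0, 0, 0, 1]

```text
clock: 7.0
tool_pos: [0.4843, 0.3047, 0.2236]
eef_rot: [0.591, 0.806, -0.001, -0.001]
contact_force: [-0.2, -0.4, -1.4]
opening: 0.177
finger_force: 35.0
```

```bash
python3 - <<'E'
from h import *
from scipy.spatial.transform import Rotation as R
s=r.get_state();print(s["tool_pos"],R.from_quat(s["eef_rot"]).as_matrix().round(4).tolist(),s["contact_force"],s["moment"])
p,d=r.snapshot("scene"); q,e=r.snapshot("side")
for n,im,dd in(("scene",p,d),("side",q,e)):
    P=cloud(n,dd); z=P[...,2]; hsv=cv2.cvtColor(im,cv2.COLOR_BGR2HSV)
    m=(abs(P[...,0]-.46)<.16)&(abs(P[...,1]-.29)<.14)&(z>.17)&(z<.235)&(hsv[...,1]>50)&(hsv[...,2]>120); m=big(m)
    q3=P[m]; A=np.c_[q3[:,:2]-[.45,.29],np.ones(len(q3))]; print(n,m.sum(),rect(P,m),np.linalg.lstsq(A,q3[:,2],rcond=None)[0])
cv2.imwrite("pics/m1.png",np.hstack([p[130:330,340:600],q[40:240,180:440]]))
E
```

```text
[0.48433947 0.30473466 0.22364856] [[-0.3005, 0.9538, -0.0023], [0.9538, 0.3005, -0.0007], [0.0, -0.0024, -1.0]] [-0.23044677 -0.37625405 -1.38475792] [-0.07067084 -0.06163015 -0.0462012 ]
scene 1674 ((438.51202392578125, 289.73553466796875), (173.0454559326172, 118.85196685791016), 17.177528381347656) [ 0.00258996 -0.00373247  0.20778372]
side 1363 ((437.9238586425781, 286.4072570800781), (171.34536743164062, 122.7700424194336), 17.49022674560547) [0.0022197  0.01130968 0.20949117]
```

View pics/m1.png

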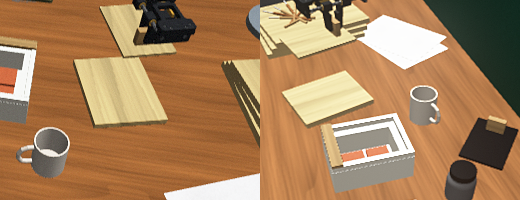

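The lid hangs level over the board, about 8 mm off in x and 1.7° in yaw. I correct both while lowering.

>>> step_arm:
  series:
    - [4, 0, -15, 0, 0, -0.015, 1]
    - [4, 0, -25, 0, 0, -0.015, 1]
    - [0, 0, -30, 0, 0, 0, 1]
    - [0, 0, -30, 0, 0, 0, 1]
    - [0, 0, -25, 0, 0, 0, 1]
    - [0, 0, -20, 0, 0, 0, 1]
    - [0, 0, -15, 0, 0, 0, 1]
    - [0, 0, -10, 0, 0, 0, 1]
    - [0, 0, -4, 0, 0, 0, 1]
    - [0, 0, 0, 0, 0, 0, 1]
    - [0, 0, 0, 0, 0, 0, 1]

```text
clock: 8.2
tool_pos: [0.4938, 0.3046, 0.05]
eef_rot: [0.604, 0.797, -0.0, -0.0]
contact_force: [-0.5, -0.5, -0.5]
opening: 0.179
finger_force: 35.0
```

>>> step_arm:
  series:
    - [0, 0, -3, 0, 0, 0, 1]
    - [0, 0, -3, 0, 0, 0, 1]
    - [0, 0, -2, 0, 0, 0, 1]
    - [0, 0, -1, 0, 0, 0, 1]
    - [0, 0, -1, 0, 0, 0, 1]
    - [0, 0, 0, 0, 0, 0, 1]
    - [0, 0, 0, 0, 0, 0, 1]

```text
clock: 8.9
tool_pos: [0.4932, 0.3044, 0.0393]
eef_rot: [0.604, 0.797, -0.001, -0.001]
contact_force: [-0.4, 0.2, -0.7]
opening: 0.179
finger_force: 35.0
```

>>> step_arm:
  series:
    - [0, 0, -0.7, 0, 0, 0, 1]
    - [0, 0, -0.7, 0, 0, 0, 1]
    - [0, 0, 0, 0, 0, 0, 1]
    - [0, 0, 0, 0, 0, 0, 1]

```text
clock: 9.3
tool_pos: [0.4932, 0.3044, 0.0392]
eef_rot: [0.604, 0.797, -0.001, -0.001]
contact_force: [-1.5, -1.1, 11.3]
opening: 0.176
finger_force: 35.0
```

The lid is in contact with the board. I release it gently and retreat.

>>> step_arm:
  series:
    - [0, 0, 0.6, 0, 0, 0, 1]
    - [0, 0, 0, 0, 0, 0, 0.75]
    - [0, 0, 0, 0, 0, 0, 0.65]
    - [0, 0, 0, 0, 0, 0, 0.6]
    - [0, 0, 0, 0, 0, 0, 0.6]
    - [0, 0, 5, 0, 0, 0, 0.6]
    - [0, 0, 15, 0, 0, 0, 0.6]
    - [0, 0, 30, 0, 0, 0, 0.6]
    - [0, 0, 40, 0, 0, 0, 0.6]
    - [0, 0, 40, 0, 0, 0, 0.6]
    - [0, 0, 40, 0, 0, 0, 0.6]
    - [-5, 40, 10, 0, 0, 0, 0.6]
    - [-10, 45, 0, 0, 0, 0, 0.6]
    - [-10, 45, 0, 0, 0, 0, 0.6]
    - [-10, 45, 0, 0, 0, 0, 0.6]
    - [0, 0, 0, 0, 0, 0, 0.6]
    - [0, 0, 0, 0, 0, 0, 0.6]

```text
clock: 11.0
tool_pos: [0.4572, 0.4803, 0.2192]
eef_rot: [0.603, 0.798, -0.001, -0.001]
contact_force: [-0.3, -1.9, -0.1]
opening: 0.4
finger_force: 0.0
```

```bash
python3 - <<'E'
from h import *
s=r.get_state();print(s["clock"],s["tool_pos"],s["opening"],s["contact_force"])
p,d=r.snapshot("scene"); q,e=r.snapshot("side")
for n,im,dd in(("scene",p,d),("side",q,e)):
    P=cloud(n,dd); z=P[...,2]
    near=(abs(P[...,0]-.445)<.13)&(abs(P[...,1]-.29)<.13)
    m=big(near&(z>.0205)&(z<.034)); print(n,"lid",rect(P,m),np.median(z[m]))
    m=near&(z>.008)&(z<.034); print("board",rect(P,big(m)))
cv2.imwrite("pics/f1.png",np.vstack([p[100:400,160:560],q[60:360,180:580]]))
E
```

```text
11.0 [0.45720831 0.48031015 0.21923571] 0.39992694231075965 [-0.32553829 -1.92489954 -0.08449251]
scene lid ((446.69000244140625, 290.13983154296875), (173.88523864746094, 120.68388366699219), 15.767502784729004) 0.02336529506597873
board ((446.58734130859375, 291.7074279785156), (223.72669982910156, 181.97540283203125), 15.517500877380371)
side lid ((444.30126953125, 291.9510498046875), (170.17474365234375, 131.79144287109375), 15.418844223022461) 0.025092679581091737
board ((444.009521484375, 289.6129150390625), (218.83465576171875, 186.23146057128906), 15.493559837341309)
```

View pics/f1.png

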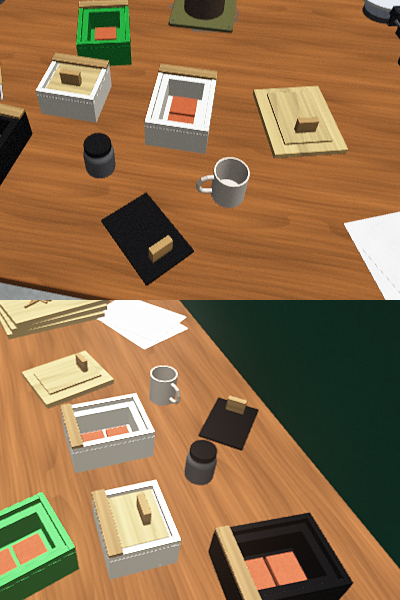

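The lid lies flat and handle up, within about 2 mm of the board's centre. The bystanders look unmoved, so I hand in.

```bash
python3 -c "
from plant import r
print(r.finish_job())"
```

```text
the job is handed in; nothing more can be done
None
```

The long box's lid now lies flat, handle up, within about 2 mm of the ware board's centre; the short box's lid, mug and jar look unmoved, and I handed the job in at about 11 s.

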